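# Screw the dip probe into the sloping port of the culture vessel

## Robot

A 6-joint arm with a two-finger parallel gripper is mounted at the origin on a cart in front of the work surface, level with it; the furniture and walls round the work are solid. World frame = base frame: x ahead of the robot, y to its left, z up, the work surface at z = 0. Lengths are in m, angles in rad, forces in N, time in s.
With the tool pointing down it reaches from about 0.425 to 0.925 m from the base axis. Payload 12.5 kg.
Tool frame: the origin (TCP) lies midway between the tips of the shut fingers; the grasp point (between the pads) lies bot.grip_depth behind it (bot.grip_depth is the distance from the TCP to the grasp point, in m); x points along the fingers, z is the direction in which the jaws open and shut, and the axes are right-handed (so a half turn about x gives the same grasp; the last joint's range is limited). The gripper opens to 85 mm and grips with 20 to 120 N. Pads are 22 mm wide; open, the fingers measure 114 mm over their backs; the gripper's body (76 mm by 85 mm) begins 54 mm behind the grasp point. The pads swing forward as they close: fully open they stand 13 mm farther back than shut.
Start: joints at [-1.444, 0.491, 1.559, -0, 1.092, -0.106], TCP at [0.144, -0.608, 0.231] pointing down, gripper open.
Joint ranges: [-3.1, 3.1], [-0.84, 2.19], [0.05, 2.79], [-1.13, 4.28], [0.06, 2.93], [-2.69, 2.69]. Speed limits (rad/s): [2.22, 2.22, 2.79, 3.14, 3.14, 3.14].

## Interface

Orientations are given as a rotation vector (axis times angle).
In Python, from cell import bot gives the robot as it stands.
- The arm moves only by the tool play_rows, never from a script. Its arguments are lists of equal length, an entry for each row: "jaw": the closure in counts, from 0 (fully open) to 255 (shut); "delta_pos": the shift along the tool's x, y, z in cm, a list of three; "delta_rot": the turn, a rotation vector about the tool's x, y, z in rad, a list of three. A call has 1 to 12 rows; each row shifts and turns the pose as measured when the row begins, along the tool's axes as they then stand; what a row does not reach is not made up. A row lasts 1/8 s, in which the tool goes at most 62.5 mm and 10.7 degrees, less where a joint would pass 70% of its speed; a pose out of reach is approached as far as the arm can. A call with a gripper value outside its range is refused whole. The fingers move at their own pace and stop on an object; "grip_force" is the grip in N (left out, the last holds). Time passes only in rows, so rows that do not move let the fingers close. It gives the time, the measured TCP pose, the force and the opening at its end, in the units of the state.
- bot.read_state(): the state, without advancing time (a new reading comes with each control period).
- bot.camera(name): name is "scene" or "top" or "wrist"; returns a dict with "pixels" (384x512x3 uint8, blue, green, red), "fx", "fy", "cx", "cy" (pixels), "k1" (the pictures are not rectified: a ray, as slopes to the right and down, at radius r is drawn at 1 + k1 r^2 times it, then the intrinsics apply), "T" (4x4, takes a point from camera to world coordinates); the wrist camera has in their place "tool_from_camera" (4x4, takes a point from camera to tool coordinates, whose origin is the TCP and whose axes are the tool frame's). Camera axes: x right, y up, looking along -z (the intrinsics and any distortion apply to the point x, -y, -z); pixel columns grow to the right and rows downward; lengths in m; the calibration is good to about 2 mm. A picture is of the moment at which its call begins: read the wrist's pose just before it. There is no depth.
- bot.close_job(): hands the job in, once; it reports no verdict.
The state is a dict: "time": time; "q": joint angles; "joint_velocities": joint speeds; "effort": joint torques, N m; "position": TCP position; "ee_rot": TCP orientation; "contact_force": force on the tool from outside, world axes, zero at the start; "ft_torque": the same for the moment, N m; "opening": opening from 0.0 (shut) to 1.0 (fully open).
Only numpy, scipy, OpenCV 4.12 (cv2) and the standard library are available. Lean on these libraries where they do the work, as an engineer would, in place of code of your own. Each camera call takes 0.05 s, during which the arm holds its last target.

## Task

Draw the dip probe straight up out of its storage stand and slide its stem into the sloping port of the culture vessel until the cap sits on the thread. Turn the cap backwards (counter-clockwise, seen from the wing) until it drops into the thread starts - now and then it drops in at once - then screw it forwards until it is fully home, without forcing the thread, and let go. Leave the other things on the bench where they are.

Things in the scene. Friction and masses are not known exactly. Their poses are not given: they have to be found in the camera images.
- probe_grip (a point): Grip of the dip probe (loose, 148 mm long, 0.2 kg): black screw cap, wing on top, steel stem below. z points from stem to wing along its axis, x along the wing, y across it. Wing 62 mm long (x), 13 thick (y), 42 high; this point lies on the axis, 18 mm below the wing's top edge, 24 above the cap's top face. At the start it stands upright in the stand, the cap's disc resting on the rim.
- probe: The dip probe; its origin is the underside of the cap's disc, on the axis, 30 mm below probe_grip; same axes. The cap is 60 mm across, its disc 6 mm thick; its skirt (51 mm inside) reaches 24.5 mm below this point. Inside it four 4.4 mm pins stand inwards, every 90 degrees, at 45 degrees to the wing; their undersides lie 22.5 mm below this point.
- probe_tip (a point): Lower round end of the probe's stem (12 mm thick, straight), on its axis, 130 mm below probe_grip; same axes.
- stand_rim (a point): Centre of the top rim of the storage stand: a fixed upright aluminium tube, 34 mm outside, 25 mm inside, rim 115 mm above the bench, on a round foot of 92 mm. z up.
- vessel: The culture vessel: fixed glass cylinder between steel flanges, 160 mm across; head plate 110 mm above the bench, a hub and plugs up to 142 mm on its rear half. Origin under its centre on the bench, z up, -x towards its front, over which the port leans. The steel port and its thread belong to it.
- port_rim (a point): Centre of the rim of the steel port on the culture vessel (fixed, glass, 160 mm across, head plate 110 mm above the bench). z points out along the port's axis, which leans 30 degrees from vertical towards the robot's side, give or take 25 degrees sideways; y is level. Bore 30 mm. The neck is 37 mm outside, rim chamfered 2 mm; the cap's pins clear it by 1.5 mm all round.
- port_thread (a point): Point on the port's axis 17 mm below port_rim, level with the thread starts; same axes. Coarse right-handed thread, 48 mm outside, four starts every 90 degrees at an unknown angle. From the thread's level crests a turn backwards of at most 75 degrees brings the pins over the gaps (17 degrees of play); forwards on the crests they meet a stop. Then 48 to 65 degrees forwards to the hard stop.
- port_home (a point): Where probe_grip comes to rest fully home: on the port's axis 31 mm above port_rim; same axes. Resting on the crests probe_grip is 13.5 mm above this point (19 mm on the four stops), dropped into the starts 4.7 mm above it; it sinks evenly over the last 43 degrees. Axial play 1.2 mm. A push of a few newtons makes it drop; under 0.5 N m turns it, 4 N m at a stop forces it.
- tape (a point): Centre of a roll of label tape lying flat on the bench, 73 mm across, 19 mm high; a bystander.
- bottle (a point): Centre of a small capped bottle standing on the bench, 52 mm across, 86 mm high; a bystander. z up. (Not listed: the tall machine that fills the right of the bench, from about x 0.42 to 0.87 m at y below -0.36 m; keep the arm clear of it.)
- dish_mid (a point): Centre of a small closed culture dish lying on the bench, 58 mm across, 14 mm high; a bystander.
Not all that is in view belongs to the job. Leave any red look-alike of the probe alone.

How it is judged:
On the way, in this order (a step that is already met when the one before it is completed fails the run):
1. the probe is drawn out of the stand (z of probe_tip in the frame of stand_rim above 0.005 m), for 0.05 s.
2. the cap has dropped into the thread starts on the port (z of probe_grip in the frame of port_rim between 0.029 and 0.0375 m and distance between probe_grip and port_rim below 0.0379 m and angle between the z axis of probe_grip and the z axis of port_rim, either way round below 0.1 rad), for 0.1 s.
3. the cap is screwed fully home (z of probe_grip in the frame of port_rim below 0.0332 m and distance between probe_grip and port_rim below 0.0336 m and angle between the z axis of probe_grip and the z axis of port_rim, either way round below 0.09 rad), for 0.2 s.
At the end, for the whole second after the job is handed in: The cap is on the port, in line with its axis within 5 degrees and screwed down so that probe_grip is 29 to 33.2 mm from port_rim along it (fully home is about 31 mm), and released; tape, bottle and dish lie within 30 mm of where they were, the bottle upright (all of step 3 and z of probe_grip in the frame of port_rim above 0.029 m and distance of each of tape, bottle, dish_mid from where it was at the start of the episode below 0.03 m and angle between bottle's own z axis and vertical below 0.3 rad); the robot touches nothing.
It fails at once if the probe is dropped on the bench (height (world z) of probe_grip below 0.09 m).
It fails at once if a bystander is knocked away (distance of any of tape, bottle, dish_mid from where it was at the start of the episode above 0.06 m).
It fails at once if the thread is forced (over about 4 N m, far beyond what turns it) (contact force between probe and vessel above 200 N).
It also fails if it takes over 61 s, if anything falls off the work surface, if the arm or the gripper's body presses on something with over 40 N, if the wrist force passes 120 N, or if a joint passes its speed limit or range.

## Working session

There is one attempt and no reset: what is moved stays moved. The work goes in short steps, Python scripts to look and compute and a tool call to move; the robot and the scene stay as the last step left them, time stands still between calls to the robot, and variables do not carry over. Pictures are saved under pics/ and viewed, and the job is handed in when it is done.

Besides the shell and the picture viewer there is one more tool, called after "Emit:" in YAML: its name, and indented under it one key for each argument. play_rows: Moves the arm, as the interface text tells. Its arguments: {"type":"object","properties":{"jaw":{"type":"array"},"delta_pos":{"type":"array"},"delta_rot":{"type":"array"},"grip_force":{"type":"number"}},"required":["jaw","delta_pos","delta_rot"]}

```bash
ls; mkdir -p pics; python3 - <<'E'
from cell import bot
import cv2,numpy as np
s=bot.read_state(); print(s, bot.grip_depth)
for n in ["scene","top","wrist"]:
    c=bot.camera(n); cv2.imwrite(f"pics/{n}0.png",c["pixels"])
    print(n,{k:v for k,v in c.items() if k!="pixels"})
    np.save(f"pics/{n}0.npy",{k:v for k,v in c.items()},allow_pickle=True)
E
```

```text
pics
{'time': 0.0, 'q': array([-1.44358011e+00,  4.91583647e-01,  1.55943792e+00, -1.21334732e-05,
        1.09167653e+00, -1.05592445e-01]), 'joint_velocities': array([-0.00049866, -0.00189371,  0.00029093, -0.00071851, -0.00090176,
        0.00012758]), 'effort': array([-9.87837957e-04, -6.18456531e+01, -2.61592144e+01, -1.44272321e-04,
        4.08388019e-03, -1.36787162e-05]), 'position': array([ 0.14419135, -0.60792023,  0.23071674]), 'ee_rot': array([ 1.03675853,  1.31119216, -1.03547971]), 'contact_force': array([-0.43960993,  0.59874804, -0.22094364]), 'ft_torque': array([ 0.04029719, -0.07444783, -0.05675378]), 'opening': 1.0007892173616084} 0.0187
scene {'fx': 369.4836175026785, 'fy': 369.4836175026785, 'cx': 254.52480172372347, 'cy': 196.45056428654877, 'k1': -0.11514731484051338, 'T': array([[ 0.99954747, -0.02690755,  0.01344727,  0.60393405],
       [ 0.02816694,  0.68032149, -0.73237238, -0.54645758],
       [ 0.01055788,  0.73241973,  0.68077153,  0.70875237],
       [ 0.        ,  0.        ,  0.        ,  1.        ]])}
top {'fx': 354.68136511939053, 'fy': 354.68136511939053, 'cx': 249.197970891544, 'cy': 191.97196792983942, 'k1': -0.010559682284134357, 'T': array([[-0.02593799,  0.98676624, -0.16006124,  0.42444031],
       [-0.99965097, -0.02479955,  0.00910633,  0.06882901],
       [ 0.00501638,  0.16024158,  0.98706508,  1.08290706],
       [ 0.        ,  0.        ,  0.        ,  1.        ]])}
wrist {'fx': 322.6020601095307, 'fy': 322.6020601095307, 'cx': 253.9654815359926, 'cy': 195.0515406530019, 'k1': -0.05484695719076675, 'tool_from_camera': array([[ 7.81380992e-04,  3.25529859e-01, -9.45531438e-01,
        -1.43828587e-01],
       [-1.70426720e-03,  9.45530787e-01,  3.25528226e-01,
         8.39752312e-02],
       [ 9.99998242e-01,  1.35707664e-03,  1.29360964e-03,
        -9.95812136e-04],
       [ 0.00000000e+00,  0.00000000e+00,  0.00000000e+00,
         1.00000000e+00]])}
```

View pics/scene0.png

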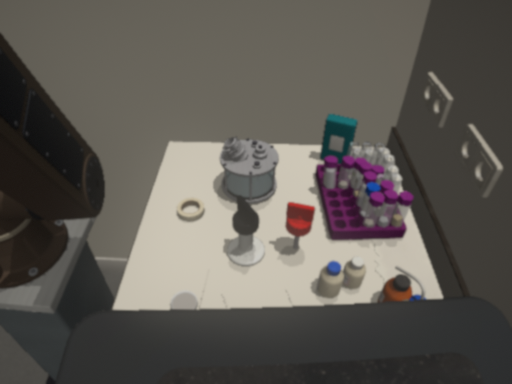

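View pics/top0.png

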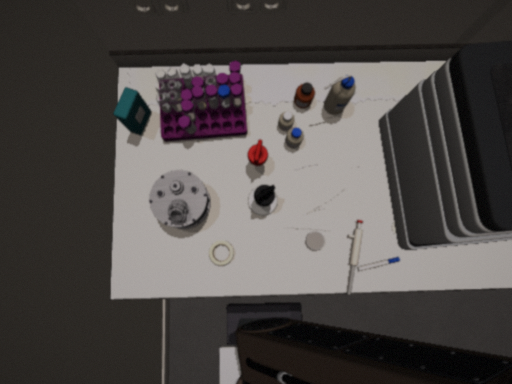

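View pics/wrist0.png

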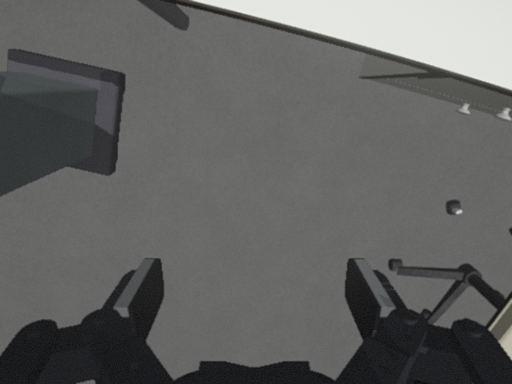

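The candidates for the probe are:
- The black winged cap on a tube with a round foot, at scene (245,220) and top (264,195). This one fits.
- The red look-alike, at scene (299,217) and top (258,152). This one is to be avoided.

The vessel is at scene (250,170) and top (180,200). Next I'll take close crops.

```bash
cat > h.py <<'E'
import numpy as np,cv2
from scipy.spatial.transform import Rotation as R
def load(n): return np.load(f"pics/{n}.npy",allow_pickle=True).item()
def ray(c,px,T=None):
    T=c["T"] if T is None else T
    d=np.array([(px[0]-c["cx"])/c["fx"],(px[1]-c["cy"])/c["fy"]])
    u=d.copy()
    for _ in range(20): u=d/(1+c["k1"]*(u@u))
    v=T[:3,:3]@np.array([u[0],-u[1],-1.]); return T[:3,3],v/np.linalg.norm(v)
def onz(c,px,z,T=None):
    o,v=ray(c,px,T); return o+v*(z-o[2])/v[2]
def tri(*rs):
    A=0;b=0
    for o,v in rs:
        P=np.eye(3)-np.outer(v,v);A=A+P;b=b+P@o
    x=np.linalg.solve(A,b); return x,[np.linalg.norm((np.eye(3)-np.outer(v,v))@(x-o)) for o,v in rs]
def proj(c,p,T=None):
    T=c["T"] if T is None else T
    q=T[:3,:3].T@(np.array(p)-T[:3,3]); u=np.array([q[0],-q[1]])/-q[2]
    u=u*(1+c["k1"]*(u@u)); return np.array([u[0]*c["fx"]+c["cx"],u[1]*c["fy"]+c["cy"]])
def wT(s,c):
    T=np.eye(4);T[:3,:3]=R.from_rotvec(s["ee_rot"]).as_matrix();T[:3,3]=s["position"]
    return T@c["tool_from_camera"]
E
python3 - <<'E'
from h import *
s=load("scene0")["pixels"];t=load("top0")["pixels"]
def crop(im,x,y,w,h,f): return cv2.resize(np.clip(im[y:y+h,x:x+w].astype(float)*1.4,0,255).astype(np.uint8),None,fx=f,fy=f,interpolation=cv2.INTER_CUBIC)
cv2.imwrite("pics/sc1.png",crop(s,200,125,130,100,6)); cv2.imwrite("pics/sc2.png",crop(s,200,185,130,100,6))
cv2.imwrite("pics/tc1.png",crop(t,140,135,150,100,5))
E
```

```text
(no output)
```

View pics/sc1.png

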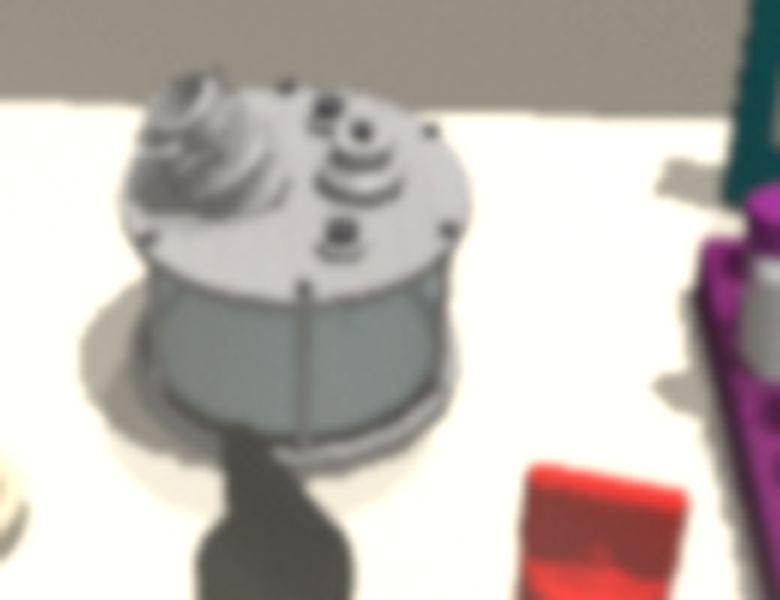

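View pics/sc2.png

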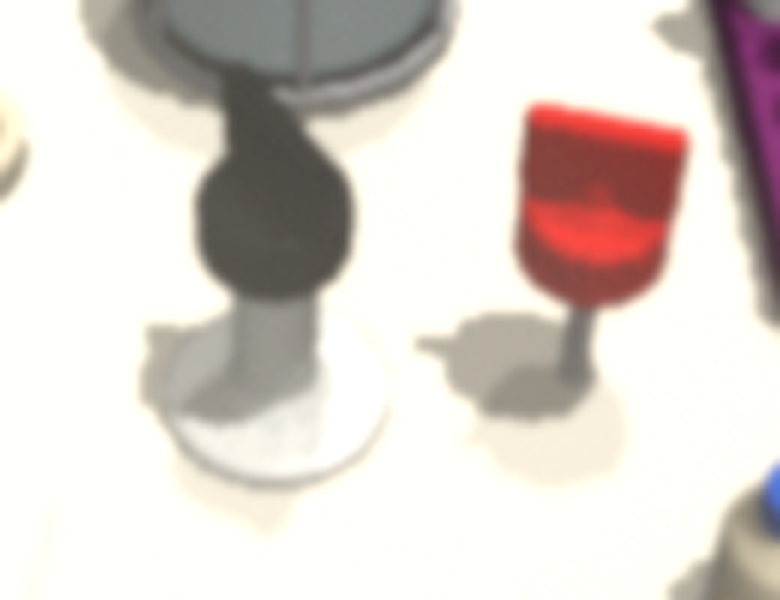

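View pics/tc1.png

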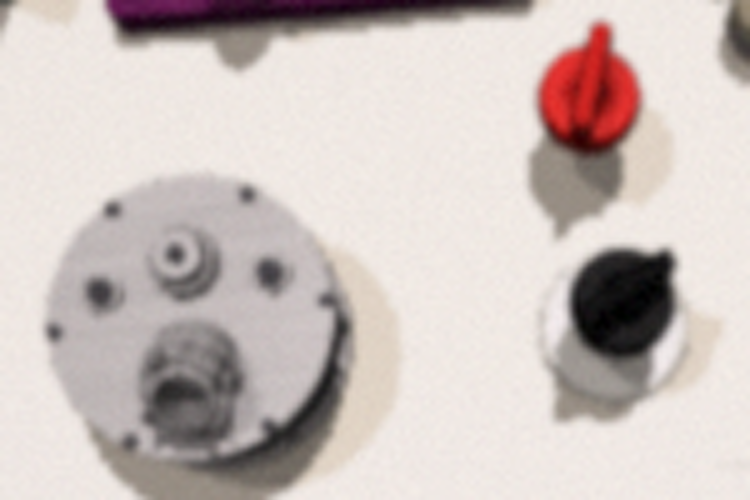

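```bash
python3 - <<'E'
from h import *
s=load("scene0");t=load("top0")
T=lambda x,y:(140+x/5-.4,135+y/5-.4)
S2=lambda x,y:(200+x/6-.4,185+y/6-.4); S1=lambda x,y:(200+x/6-.4,125+y/6-.4)
print("cap disc top z.121",onz(t,T(622,303),.121))
print("cap disc scene", onz(s,S2(275,215),.115))
print("foot top",onz(t,T(614,325),.005),"scene",onz(s,S2(276,395),.005))
# wing tip ends in top view, z=.163
print("wing",onz(t,T(668,262),.163),"root far",onz(t,T(585,340),.163))
print("wing tip tri",tri(ray(t,T(668,257)),ray(s,S2(238,68))))
# vessel
print("vessel", onz(t,T(193,320),.11), onz(s,S1(296,195),.11))
print("R", [onz(t,T(a,b),.11)for a,b in[(45,325),(340,315),(200,173),(195,465)]])
# port mouth
print("port", tri(ray(t,T(183,400)),ray(s,S1(193,93))))
for n,p in [("tape",(221,253)),("dish",(315,241)),("bot1",(295,136)),("bot2",(287,120))]: print(n,onz(t,p,.01 if n!='bot1' else .08))
E
```

```text
cap disc top z.121 [0.57043027 0.01958083 0.121     ]
cap disc scene [0.57434565 0.01379901 0.115     ]
foot top [0.57450679 0.01899713 0.005     ] scene [0.57383873 0.0177883  0.005     ]
wing [ 0.58528887 -0.00321948  0.163     ] root far [0.54497616 0.04172073 0.163     ]
wing tip tri (array([ 0.57172192, -0.00173424,  0.20579108]), [np.float64(0.008708031547503395), np.float64(0.008708031547503606)])
vessel [0.5685582  0.25686638 0.11      ] [0.57268315 0.25260724 0.11      ]
R [array([0.56781967, 0.33874952, 0.11      ]), array([0.56930944, 0.17548002, 0.11      ]), array([0.65184287, 0.25345602, 0.11      ]), array([0.48843717, 0.25530452, 0.11      ])]
port (array([0.52342273, 0.25266127, 0.16244799]), [np.float64(0.004612967777961154), np.float64(0.004612967777961126)])
tape [0.41627215 0.14775236 0.01      ]
dish [ 0.44441017 -0.13466636  0.01      ]
bot1 [ 0.75052704 -0.07952145  0.08      ]
bot2 [ 0.82665983 -0.06696486  0.01      ]
```

```bash
cat >> h.py <<'E'
def frame(x,z):
    x=np.array(x,float);x/=np.linalg.norm(x);z=np.array(z,float);z-=x*(z@x);z/=np.linalg.norm(z)
    return np.c_[x,np.cross(z,x),z]
def delta(p0,R0,p1,R1):
    return np.round(R0.T@(np.array(p1)-p0)*100,2),np.round(R.from_matrix(R0.T@R1).as_rotvec(),3)
E
python3 - <<'E'
from h import *
from cell import bot
s=bot.read_state();R0=R.from_rotvec(s["ee_rot"]).as_matrix();print(R0.round(3))
p=s["position"]
for a in ([.2,-.42,.33],[.42,-.12,.33],[.54,.0,.38]):
    print(delta(p,R0,a,R0)); p=np.array(a)
E
```

```text
[[-0.     0.973  0.231]
 [ 0.001  0.231 -0.973]
 [-1.     0.    -0.001]]
(array([ -9.9 ,   9.77, -17.01]), array([0., 0., 0.]))
(array([ 2.000e-02,  2.833e+01, -2.411e+01]), array([0., 0., 0.]))
(array([-4.99, 14.45, -8.91]), array([0., 0., 0.]))
```

Emit:
play_rows:
  jaw: [0, 0, 0, 0, 0, 0, 0, 0, 0, 0, 0, 0]
  delta_pos:
    - [-2.5, 2.5, -4.2]
    - [-2.5, 2.5, -4.2]
    - [-2.5, 2.5, -4.2]
    - [-2.5, 2.5, -4.2]
    - [0, 4.1, -3.4]
    - [0, 4.1, -3.4]
    - [0, 4.1, -3.4]
    - [0, 4.1, -3.4]
    - [0, 4.1, -3.4]
    - [0, 4.1, -3.4]
    - [0, 4.1, -3.4]
    - [0, 0, 0]
  delta_rot:
    - [0, 0, 0]
    - [0, 0, 0]
    - [0, 0, 0]
    - [0, 0, 0]
    - [0, 0, 0]
    - [0, 0, 0]
    - [0, 0, 0]
    - [0, 0, 0]
    - [0, 0, 0]
    - [0, 0, 0]
    - [0, 0, 0]
    - [0, 0, 0]

```text
time: 1.65
position: [0.4344, -0.1082, 0.3338]
ee_rot: [1.04, 1.31, -1.035]
contact_force: [-0.6, 0.4, -1.1]
opening: 1.001
```

Emit:
play_rows:
  jaw: [0, 0, 0, 0, 0, 0, 0, 0, 0, 0, 0, 0]
  delta_pos:
    - [1, 4.1, -2.3]
    - [1, 4.1, -2.3]
    - [1, 4.1, -2.3]
    - [1, 4.1, -2.3]
    - [0, 0, 0]
    - [0, 0, 0]
    - [0, 0, 0]
    - [0, 0, 0]
    - [0, 0, 0]
    - [0, 0, 0]
    - [0, 0, 0]
    - [0, 0, 0]
  delta_rot:
    - [0, 0, 0]
    - [0, 0, 0]
    - [0, 0, 0]
    - [-0.18, 0, 0]
    - [-0.18, 0, 0]
    - [-0.18, 0, 0]
    - [-0.18, 0, 0]
    - [-0.18, 0, 0]
    - [-0.18, 0, 0]
    - [-0.18, 0, 0]
    - [-0.18, 0, 0]
    - [-0.18, 0, 0]

```text
time: 3.15
position: [0.5742, 0.0108, 0.2906]
ee_rot: [-0.253, 1.56, 0.255]
contact_force: [0.4, -0.1, -0.5]
opening: 0.999
```

Emit:
play_rows:
  jaw: [0, 0, 0]
  delta_pos:
    - [0, 0, 0]
    - [0, 0, 0]
    - [0, 0, 0]
  delta_rot:
    - [-0.18, 0, 0]
    - [-0.18, 0, 0]
    - [0, 0, 0]

```text
time: 3.52
position: [0.5733, 0.0072, 0.2902]
ee_rot: [-0.541, 1.508, 0.543]
contact_force: [-0.6, 0.7, -0.8]
opening: 1.0
```

```bash
cat >> h.py <<'E'
def snap(n,name="wrist"):
    from cell import bot
    s=bot.read_state(); c=dict(bot.camera(name))
    if name=="wrist": c["T"]=wT(s,c); c["s"]=s
    np.save(f"pics/{n}.npy",c,allow_pickle=True); cv2.imwrite(f"pics/{n}.png",c["pixels"]); return c
E
python3 - <<'E'
from h import *
c=snap("w1");s=c["s"];print(s["time"],s["q"].round(3),s["position"].round(4),R.from_rotvec(s["ee_rot"]).as_matrix().round(3))
E
```

```text
3.525 [-1.020e-01  3.640e-01  1.606e+00 -1.000e-03  1.177e+00 -7.940e-01] [0.5733 0.0072 0.2902] [[-0.006 -0.638  0.77 ]
 [-0.     0.77   0.638]
 [-1.     0.004 -0.005]]
```

View pics/w1.png

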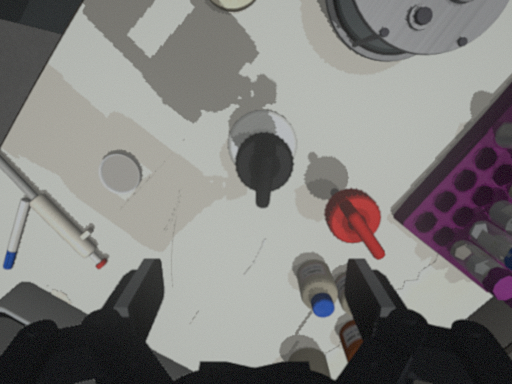

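```bash
python3 - <<'E'
from h import *
c=load("w1");im=c["pixels"]
cv2.imwrite("pics/w1c.png",cv2.resize(np.clip((im[95:225,200:330].astype(float))*3,0,255).astype(np.uint8),None,fx=4.6,fy=4.6,interpolation=cv2.INTER_CUBIC))
m=(im.max(2)<62).astype(np.uint8); m[240:]=0
n,l,st,ce=cv2.connectedComponentsWithStats(m)
for i in range(1,n):
    if st[i,4]>300: print(st[i],ce[i])
E
```

```text
[   0    0   83   36 2033] [40.03590753 12.88194786]
[333   0  71  54 541] [355.64325323  27.79297597]
[ 394   83  118  141 2339] [458.71654553 152.02180419]
[ 236  133   57   74 2219] [262.45606129 163.82604777]
[475 147  22  23 366] [485.50546448 158.19945355]
[492 164  20  33 391] [503.48337596 176.18414322]
[454 170  23  21 342] [465.24853801 180.21345029]
[ 433  186   76   54 1630] [474.90552147 214.06625767]
```

View pics/w1c.png

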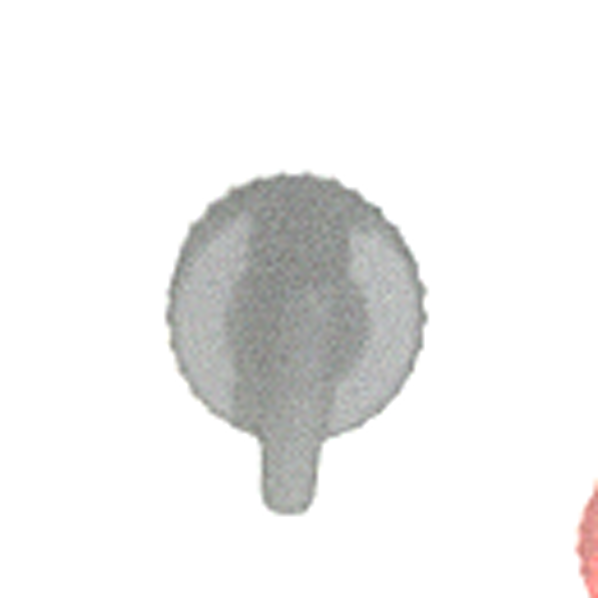

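```bash
python3 - <<'E'
from h import *
c=load("w1")
f=lambda x,y:(200+x/4.6-.4,95+y/4.6-.4)
a=onz(c,f(297.5,302),.12); b=onz(c,f(288,514),.163)
L,Rr=onz(c,f(168,315),.118),onz(c,f(427,315),.118)
print(a,b,b-a,np.linalg.norm((b-a)[:2]),np.degrees(np.arctan2(*(b-a)[1::-1])), np.linalg.norm(L-Rr),(L+Rr)/2)
u=onz(c,f(298,172),.121);print(u, np.linalg.norm((u-b)[:2]))
# foot ellipse
im=c["pixels"].astype(int)
# projected stand rim/foot check
for p in ([.5735,.018,.0],[.5735,.018,.163]):print(proj(c,p))
# wing edges at tip
print([onz(c,f(x,480),.163) for x in (262,317)])
E
```

```text
[0.57181627 0.02436508 0.12      ] [ 0.5905676  -0.00246814  0.163     ] [ 0.01875134 -0.02683322  0.043     ] 0.03273582587585527 -55.05374551526016 0.05645804366607093 [0.5739979  0.02185875 0.118     ]
[0.55382141 0.04584406 0.121     ] 0.06069885117287421
[259.9024498  145.17573798]
[262.31761972 177.75637425]
[array([ 5.82154099e-01, -2.89977625e-04,  1.63000000e-01]), array([0.59036487, 0.00651435, 0.163     ])]
```

Emit:
play_rows:
  jaw: [0, 0, 0, 0]
  delta_pos:
    - [3, 1.05, 0.8]
    - [3, 0, 0]
    - [3, 0, 0]
    - [0, 0, 0]
  delta_rot:
    - [0, 0, 0]
    - [0, 0, 0]
    - [0, 0, 0]
    - [0, 0, 0]

```text
time: 4.08
position: [0.5722, 0.0188, 0.1986]
ee_rot: [-0.524, 1.511, 0.526]
contact_force: [0.3, -0.1, -0.0]
opening: 1.001
```

```bash
python3 - <<'E'
from h import *
c=snap("w2");s=c["s"];print(s["time"],s["q"].round(3),s["position"].round(4),R.from_rotvec(s["ee_rot"]).as_matrix().round(3))
im=np.clip(c["pixels"].astype(float)*2.5,0,255).astype(np.uint8)
for z in (.163,.121):
  q=proj(c,[s["position"][0],s["position"][1],z]).astype(int);print(q)
  cv2.drawMarker(im,q,(0,0,255),0,10)
cv2.imwrite("pics/w2c.png",cv2.resize(im[:300,130:390],None,fx=2,fy=2))
E
```

```text
4.075 [-8.200e-02  4.540e-01  1.725e+00 -1.000e-03  9.670e-01 -7.520e-01] [0.5722 0.0188 0.1986] [[-0.005 -0.621  0.783]
 [-0.001  0.783  0.621]
 [-1.     0.002 -0.004]]
[253 231]
[253 206]
```

View pics/w2c.png

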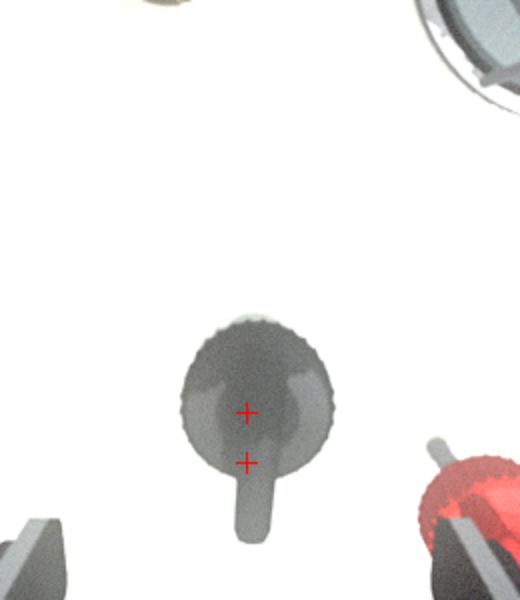

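```bash
python3 - <<'E'
from h import *
c=load("w2");im=c["pixels"].astype(int)
m=((im.max(2)<75)).astype(np.uint8);m[300:]=0;m[:,:215]=0;m[:,300:]=0
ys,xs=np.nonzero(m);print(xs.min(),xs.max(),ys.min(),ys.max())
for y in range(150,276,6):
    r=np.nonzero(m[y])[0]; print(y,r.min() if len(r) else None,r.max() if len(r) else None,end=' | ')
cs=max(cv2.findContours(m,0,1)[0],key=cv2.contourArea)[:,0].astype(float)
k=cs[cs[:,1]<225]; (x0,y0),rr=cv2.minEnclosingCircle(k.astype(np.float32));print("circ",x0,y0,rr)
e=cv2.fitEllipse(k.astype(np.float32));print(e)
for z in (.121,.115,.1): print(z,onz(c,e[0],z))
mid=[]
for y in range(244,268,3):
    r=np.nonzero(m[y])[0]; mid.append([(r.min()+r.max())/2,y])
w=np.array([onz(c,p,.163)[:2] for p in mid]);d=w[-1]-w[0];print(np.degrees(np.arctan2(d[1],d[0])))
t=onz(c,((mid[-1][0]),ys.max()+.5),.163);print("tip",t)
E
```

```text
215 297 0 271
150 None None | 156 None None | 162 245 270 | 168 236 279 | 174 230 287 | 180 227 290 | 186 223 293 | 192 222 295 | 198 220 295 | 204 220 297 | 210 221 296 | 216 223 294 | 222 226 291 | 228 231 286 | 234 238 279 | 240 248 267 | 246 248 266 | 252 248 265 | 258 248 265 | 264 247 264 | 270 250 261 | circ 258.3806457519531 199.1378631591797 40.22334289550781
((258.21240234375, 201.9499053955078), (75.306640625, 83.8994369506836), 176.66526794433594)
0.121 [0.57238098 0.02357083 0.121     ]
0.115 [0.57378522 0.02189202 0.115     ]
0.1 [0.57729581 0.01769497 0.1       ]
-53.9338555513899
tip [ 0.59108012 -0.00272411  0.163     ]
```

Emit:
play_rows:
  jaw: [0, 0, 0, 0, 120, 180, 230, 255, 255, 255]
  delta_pos:
    - [2, 0.26, 0.27]
    - [3, 0, 0]
    - [2, 0, 0]
    - [0, 0, 0]
    - [0, 0, 0]
    - [0, 0, 0]
    - [0, 0, 0]
    - [0, 0, 0]
    - [0, 0, 0]
    - [0, 0, 0]
  delta_rot:
    - [0.04, 0, 0]
    - [0, 0, 0]
    - [0, 0, 0]
    - [0, 0, 0]
    - [0, 0, 0]
    - [0, 0, 0]
    - [0, 0, 0]
    - [0, 0, 0]
    - [0, 0, 0]
    - [0, 0, 0]
  grip_force: 60

```text
time: 5.38
position: [0.5781, 0.0211, 0.139]
ee_rot: [-0.49, 1.504, 0.48]
contact_force: [1.2, 0.2, -0.9]
opening: 0.145
```

```bash
python3 - <<'E'
from h import *
c=snap("w3");s=c["s"];print(s["time"],s["q"].round(3),s["position"].round(4),R.from_rotvec(s["ee_rot"]).as_matrix().round(3),s["contact_force"],s["opening"])
cv2.imwrite("pics/w3c.png",np.clip(c["pixels"].astype(float)*2.5,0,255).astype(np.uint8))
E
```

```text
5.375 [-0.077  0.53   1.78  -0.002  0.819 -0.696] [0.5781 0.0211 0.139 ] [[ 0.012 -0.581  0.814]
 [-0.002  0.814  0.581]
 [-1.    -0.009  0.009]] [ 1.19974453  0.22859162 -0.85368552] 0.1450489234021231
```

View pics/w3c.png

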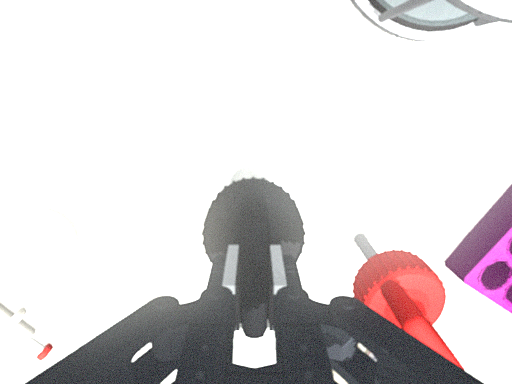

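Emit:
play_rows:
  jaw: [150, 150, 150, 150, 255, 255, 255, 255]
  delta_pos:
    - [0, 0, 0]
    - [0, 0.3, -0.1]
    - [1.1, 0, 0]
    - [0.15, 0, 0]
    - [0, 0, 0]
    - [0, 0, 0]
    - [0, 0, 0]
    - [0, 0, 0]
  delta_rot:
    - [0, 0, 0]
    - [0, -0.01, 0]
    - [0, 0, 0]
    - [0, 0, 0]
    - [0, 0, 0]
    - [0, 0, 0]
    - [0, 0, 0]
    - [0, 0, 0]

```text
time: 6.42
position: [0.5756, 0.0231, 0.1254]
ee_rot: [-0.486, 1.495, 0.482]
contact_force: [-0.8, -0.1, -0.7]
opening: 0.146
```

```bash
python3 - <<'E'
from h import *
c=snap("w4");s=c["s"];print(s["time"],s["q"].round(3),s["position"].round(4),R.from_rotvec(s["ee_rot"]).as_matrix().round(3),s["contact_force"],s["opening"])
cv2.imwrite("pics/w4c.png",np.clip(c["pixels"].astype(float)*2.5,0,255).astype(np.uint8))
E
```

```text
6.425 [-0.077  0.543  1.802  0.008  0.775 -0.703] [0.5756 0.0231 0.1254] [[ 0.021 -0.581  0.814]
 [ 0.004  0.814  0.581]
 [-1.    -0.009  0.019]] [-0.83978289 -0.08116452 -0.71374855] 0.1456940487792099
```

View pics/w4c.png

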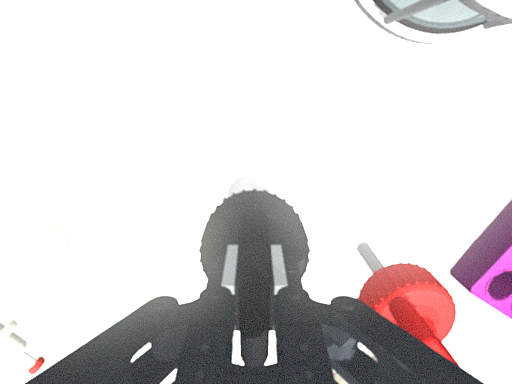

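Emit:
play_rows:
  jaw: [255, 255, 255, 255, 255, 255, 255]
  delta_pos:
    - [-1.5, 0, 0]
    - [-3, 0, 0]
    - [-3.5, 0, 0]
    - [-4, 0, 0]
    - [-4, 0, 0]
    - [-4, 0, 0]
    - [0, 0, 0]
  delta_rot:
    - [0, 0, 0]
    - [0, 0, 0]
    - [0, 0, 0]
    - [0, 0, 0]
    - [0, 0, 0]
    - [0, 0, 0]
    - [0, 0, 0]

```text
time: 7.35
position: [0.5702, 0.0224, 0.3378]
ee_rot: [-0.487, 1.492, 0.481]
contact_force: [-0.4, -0.3, -2.3]
opening: 0.143
```

```bash
python3 - <<'E'
from h import *
c=snap("w5");s=c["s"];print(s["time"],s["q"].round(3),s["position"].round(4),R.from_rotvec(s["ee_rot"]).as_matrix().round(3),s["contact_force"],s["opening"])
snap("s5","scene");t=snap("t5","top")
cv2.imwrite("pics/w5c.png",np.clip(c["pixels"].astype(float)*2,0,255).astype(np.uint8))
E
```

```text
7.35 [-0.079  0.313  1.557  0.006  1.249 -0.701] [0.5702 0.0224 0.3378] [[ 0.024 -0.581  0.813]
 [ 0.004  0.814  0.581]
 [-1.    -0.011  0.021]] [-0.40687612 -0.28178272 -2.27046625] 0.14347972309924972
```

View pics/w5c.png

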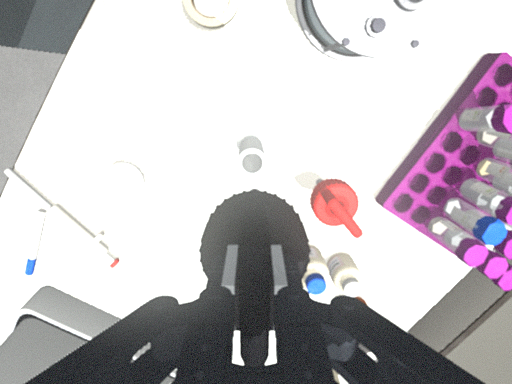

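View pics/s5.png

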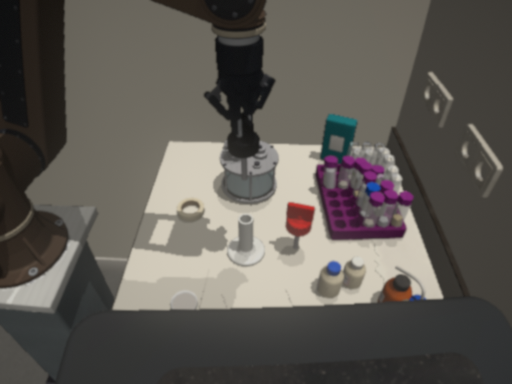

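View pics/t5.png

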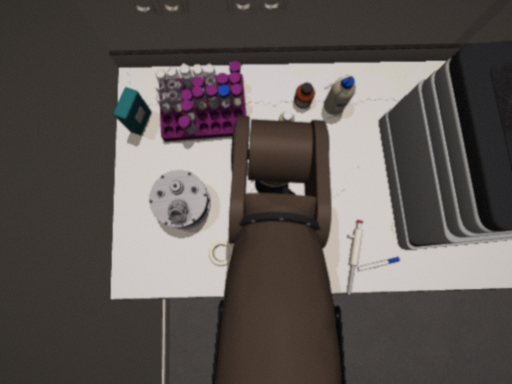

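Emit:
play_rows:
  jaw: [255, 255, 255, 255]
  delta_pos:
    - [0, 3.5, 2.5]
    - [0, 3.5, 2.5]
    - [0, 3.5, 2.5]
    - [0, 0, 0]
  delta_rot:
    - [0, 0, 0]
    - [0, 0, 0]
    - [0, 0, 0]
    - [0, 0, 0]

```text
time: 8.0
position: [0.568, 0.1543, 0.3281]
ee_rot: [-0.483, 1.509, 0.484]
contact_force: [-0.0, -0.4, -1.5]
opening: 0.144
```

```bash
python3 - <<'E'
from h import *
c=snap("wA");s=c["s"];print(s["time"],s["position"].round(4))
cv2.imwrite("pics/wAc.png",np.clip(c["pixels"].astype(float)*1.5,0,255).astype(np.uint8))
E
```

```text
8.0 [0.568  0.1543 0.3281]
```

Emit:
play_rows:
  jaw: [255, 255, 255]
  delta_pos:
    - [0, 0, -4.5]
    - [0, 0, -4.5]
    - [0, 0, 0]
  delta_rot:
    - [0, 0, 0]
    - [0, 0, 0]
    - [0, 0, 0]

```text
time: 8.43
position: [0.492, 0.0974, 0.3244]
ee_rot: [-0.482, 1.515, 0.483]
contact_force: [0.1, 0.4, -1.0]
opening: 0.143
```

```bash
python3 - <<'E'
from h import *
c=snap("wB");s=c["s"];print(s["time"],s["position"].round(4))
cv2.imwrite("pics/wBc.png",np.clip(c["pixels"].astype(float)*1.5,0,255).astype(np.uint8))
E
```

```text
8.425 [0.492  0.0974 0.3244]
```

View pics/wAc.png

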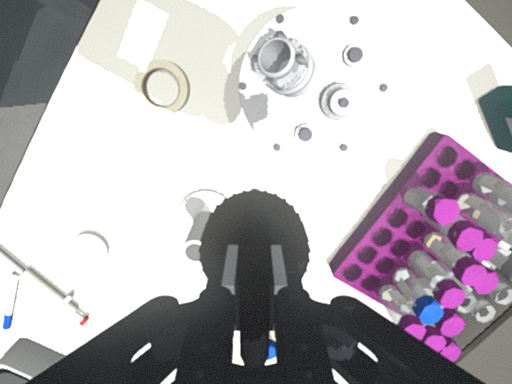

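View pics/wBc.png

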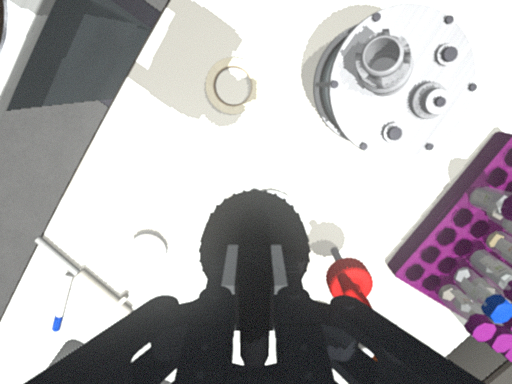

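```bash
python3 - <<'E'
from h import *
a=load("wA")["pixels"];b=load("wB")["pixels"]
f=lambda im,x,y:cv2.resize(np.clip(im[y:y+80,x:x+100].astype(float)*1.1,0,255).astype(np.uint8),None,fx=7,fy=7,interpolation=cv2.INTER_CUBIC)
cv2.imwrite("pics/Az.png",f(a,235,20));cv2.imwrite("pics/Bz.png",f(b,340,15))
E
```

```text
(no output)
```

View pics/Az.png

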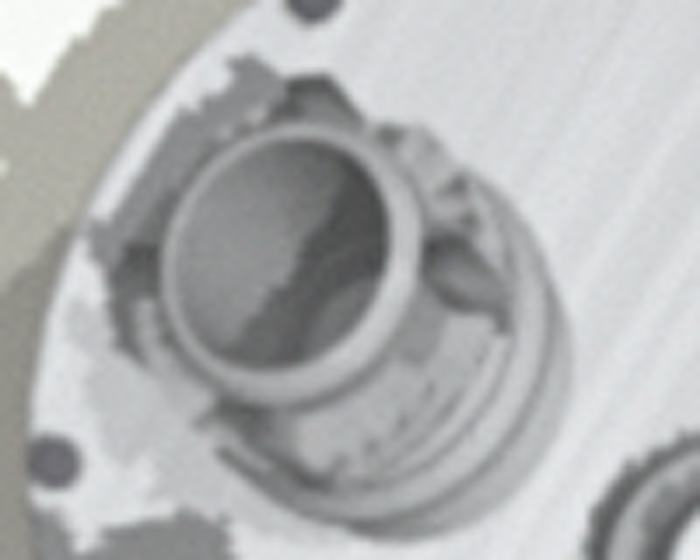

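View pics/Bz.png

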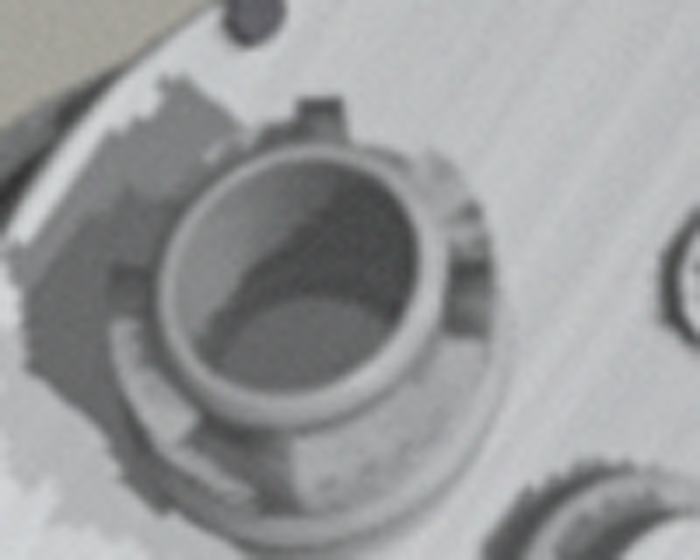

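```bash
cat > port.py <<'E'
from h import *
from scipy.optimize import least_squares
def edge(c,cen,ax,ay,rot=0):
    g=cv2.GaussianBlur(c["pixels"].mean(2).astype(np.float32),(0,0),.7); pts=[]
    for t in np.radians(np.arange(0,360,8)):
        k=np.linspace(.82,1.12,31); x=cen[0]+ax*k*np.cos(t); y=cen[1]+ay*k*np.sin(t)
        v=cv2.remap(g,x.astype(np.float32)[None],y.astype(np.float32)[None],1)[0]
        d=np.gradient(v); i=d.argmax()
        if d[i]>1.5: pts.append((x[i],y[i]))
    return np.array(pts)
A=load("wA");B=load("wB")
pa=edge(A,(235+283/7-.43,20+252/7-.43),108/7,118/7); pb=edge(B,(340+295/7-.43,15+275/7-.43),124/7,121/7)
for n,c,p,o in (("A",A,pa,(235,20)),("B",B,pb,(340,15))):
    im=cv2.imread(f"pics/{n}z.png")
    for q in p: cv2.circle(im,tuple(int(v) for v in ((q[0]-o[0]+.43)*7,(q[1]-o[1]+.43)*7)),3,(0,0,255),-1)
    cv2.imwrite(f"pics/{n}e.png",im)
c0,err=tri(ray(A,cv2.fitEllipse(pa.astype(np.float32))[0]),ray(B,cv2.fitEllipse(pb.astype(np.float32))[0]))
print(c0,err,len(pa),len(pb))
ra=[ray(A,p) for p in pa];rb=[ray(B,p) for p in pb]
def res(x,free=True):
    cen=x[:3];n=np.array([-np.sin(x[4])*np.cos(x[3]),np.sin(x[4])*np.sin(x[3]),np.cos(x[4])]);r=[]
    for o,v in ra+rb:
        p=o+v*(((cen-o)@n)/(v@n)); r.append(np.linalg.norm(p-cen)-.015)
    return np.array(r)*1000
s=least_squares(res,[*c0,0,.5236],loss="soft_l1");print("free",s.x[:3].round(4),np.degrees(s.x[3:]),np.sqrt(np.mean(s.fun**2)))
s=least_squares(lambda x:res([*x,.5236]),[*c0,0],loss="soft_l1");print("30deg",s.x[:3].round(4),np.degrees(s.x[3:]),np.sqrt(np.mean(s.fun**2)))
E
python3 port.py
```

```text
[0.52127435 0.25590644 0.15860904] [np.float64(0.00011385573389137256), np.float64(0.00011385573389138486)] 36 37
free [0.5211 0.2556 0.1593] [-3.86486541 32.0908676 ] 0.5420155426939225
30deg [0.521  0.2555 0.1594] [-0.53814395] 0.5332748754816693
```

```bash
python3 -c "
import cv2,numpy as np
cv2.imwrite('pics/AB.png',cv2.resize(np.hstack([cv2.imread('pics/Ae.png'),cv2.imread('pics/Be.png')]),(800,320)))"
```

```text
(no output)
```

View pics/AB.png

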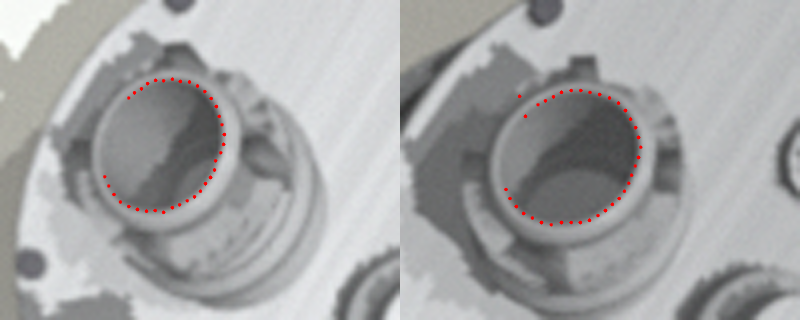

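```bash
cat > ves.py <<'E'
from h import *
A=load("wA");B=load("wB")
ba=[(280,19),(354,20),(383,88),(344,148),(277,148),(242,86)];bb=[(376,17),(448,19),(472,87),(429,146),(363,146),(333,84)]
def ref(c,p):
    g=255-c["pixels"].mean(2); x,y=p; w=g[y-5:y+6,x-5:x+6] ; w=np.clip(w-np.percentile(w,60),0,None)
    yy,xx=np.mgrid[y-5:y+6,x-5:x+6]; return ((w*xx).sum()/w.sum(),(w*yy).sum()/w.sum())
P=[]
for p,q in zip(ba,bb):
    X,e=tri(ray(A,ref(A,p)),ray(B,ref(B,q)));P.append(X);print(X.round(4),np.round(e,4)[0])
P=np.array(P)
c=P.mean(0);print("c",c,np.linalg.norm((P-c)[:,:2],axis=1), np.degrees(np.arctan2(*(P-c)[:,1::-1].T)).round(1))
hub,_=tri(ray(A,(343,103)),ray(B,(438,102)));p1,_=tri(ray(A,(355,56)),ray(B,(449,54)));p2,_=tri(ray(A,(305,133)),ray(B,(393,132)))
print(hub,p1,p2)
rim=np.array([.521,.2555,.1594])
d=p2-p1;print("plug az",np.degrees(np.arctan2(d[0],-d[1])))
for n,q in(("c",c),("hub",hub)): d=q-rim;print(n,np.degrees(np.arctan2(d[1],d[0])),np.linalg.norm(d[:2]))
E
python3 ves.py
```

```text
[0.504  0.2917 0.113 ] 0.0001
[0.5656 0.3352 0.1114] 0.0001
[0.6337 0.3031 0.1136] 0.0001
[0.6399 0.2282 0.1145] 0.0001
[0.5789 0.185  0.1134] 0.0001
[0.5098 0.2163 0.1   ] 0.0002
c [0.57198996 0.25990311 0.11098446] [0.07502876 0.07560536 0.0753007  0.0749564  0.07527292 0.07599453] [ 155.    94.8   35.   -25.   -84.7 -145. ]
[0.60338661 0.26237925 0.13772737] [0.5872296  0.30780404 0.12161455] [0.5952638  0.21577499 0.11672021]
plug az 4.989314906265217
c 4.935394342328883 0.05117972074788611
hub 4.773105010556358 0.08267332047613246
```

```bash
python3 - <<'E'
from h import *
for nm in("wA","wB","w5"):
    c=load(nm);im=c["pixels"].astype(int)
    m=(im.max(2)<70).astype(np.uint8);m[275:]=0;m[:175]=0;m[:,:190]=0;m[:,320:]=0
    cs=max(cv2.findContours(m,0,1)[0],key=cv2.contourArea)[:,0].astype(np.float32)
    k=cs[(cs[:,1]<262)&(cs[:,1]>178)]
    print(nm,cv2.fitEllipse(k),k.min(0),k.max(0))
T=c["tool_from_camera"]
# predicted disc-top circle & skirt bottom circle
for off in((0,0),):
  for x in(.0053,.0113,.0358):
    P=np.array([proj(c,[x,.03*np.cos(t),.03*np.sin(t)],T) for t in np.linspace(0,6.28,60)])
    print(x,P.min(0),P.max(0), proj(c,[x,0,0],T))
# wing tip end (−y side) visible?
print(proj(c,[-.0367,-.031,0],T),proj(c,[-.0367,.031,0],T))
E
```

```text
wA ((254.0856170654297, 228.01773071289062), (69.38090515136719, 111.31805419921875), 90.37995910644531) [199. 190.] [308. 261.]
wB ((254.41537475585938, 227.8004913330078), (69.42256927490234, 110.99898529052734), 89.9558334350586) [200. 190.] [309. 261.]
w5 ((254.41134643554688, 227.86720275878906), (69.71644592285156, 111.5348129272461), 90.3436279296875) [200. 190.] [309. 261.]
0.0053 [196.06638476 202.02264851] [310.64533554 303.18276181] [253.36049701 255.79554327]
0.0113 [197.93413031 197.96230176] [308.81260545 296.53005736] [253.37832113 250.23688556]
0.0358 [204.46872264 183.93084749] [302.40117854 273.03657449] [253.4407009  230.81622244]
[253.3780795  365.89624996] [252.9785596  238.79234402]
```

```bash
python3 - <<'E'
from h import *
ims=np.mean([load(n)["pixels"].astype(float) for n in("w5","wA","wB")],0)
im=np.clip(ims[175:384,180:330]*5,0,255).astype(np.uint8)
cv2.imwrite("pics/hand.png",cv2.resize(im,None,fx=2.85,fy=2.85,interpolation=cv2.INTER_CUBIC))
E
```

```text
(no output)
```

View pics/hand.png

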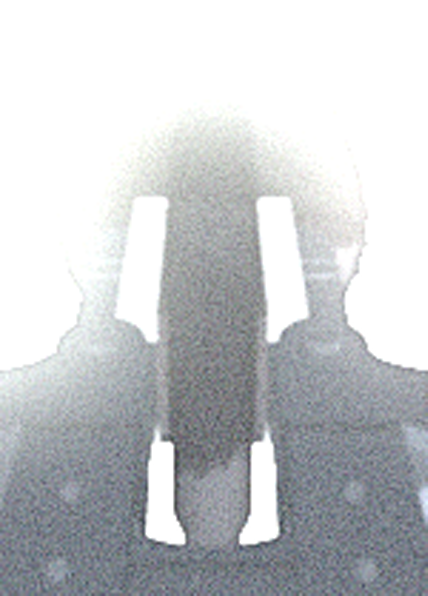

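```bash
cat > plan.py <<'E'
from h import *
from cell import bot
import sys
rim=np.array([.521,.2555,.1593]);az=np.radians(5.0)
a=np.array([-.5*np.cos(az),-.5*np.sin(az),np.cos(np.pi/6)])
gt=np.array([-.0193,-.002,.0004])
def tgt(h,zaz): # zaz: azimuth of tool z (deg)
    zz=[np.cos(np.radians(zaz)),np.sin(np.radians(zaz)),0]
    # z: rotate minimal from down to -a
    r,_=R.align_vectors([-a],[[0,0,-1]]); Rt=frame(-a,r.apply(zz)); return rim+a*h-Rt@gt,Rt
def now():
    s=bot.read_state();return s,s["position"],R.from_rotvec(s["ee_rot"]).as_matrix()
def report():
    s,p,Rm=now(); g=p+Rm@gt; d=g-rim
    h=d@a; print("t",s["time"],"q",s["q"].round(2),"h_mm",round(h*1000,1),"lat_tool_mm",(Rm.T@(d-a*h)*1000).round(1),"tilt",np.degrees(np.arccos(-Rm[:,0]@a)).round(2),"zproj",Rm[:,2].round(3),"F_tool",(Rm.T@s["contact_force"]).round(1),"M_tool",(Rm.T@s["ft_torque"]).round(2),"open",round(s["opening"],3))
E
python3 - <<'E'
from plan import *
report();s,p,Rm=now()
for z in(35.5,5):
    q,Rt=tgt(.18,z);print(z,q.round(4),delta(p,Rm,q,Rt),Rt.round(3))
E
```

```text
t 8.475 q [ 0.06  0.22  1.72  0.    1.2  -0.55] h_mm 179.8 lat_tool_mm [ -28.9 -159.9  -35.8] tilt 29.91 zproj [0.816 0.578 0.002] F_tool [1.3 0.4 0.7] M_tool [ 0.   -0.01 -0.01] open 0.14
35.5 [0.4397 0.2499 0.2978] (array([ 2.68, 15.5 ,  4.42]), array([-0.004, -0.45 , -0.265])) [[ 0.498 -0.513  0.699]
 [ 0.044  0.82   0.571]
 [-0.866 -0.254  0.431]]
5 [0.4404 0.2505 0.2983] (array([ 2.63, 15.49,  4.51]), array([ 0.516, -0.509, -0.139])) [[ 0.498 -0.087  0.863]
 [ 0.044  0.996  0.075]
 [-0.866  0.     0.5  ]]
```

Emit:
play_rows:
  jaw: [255, 255, 255, 255, 255, 255]
  delta_pos:
    - [0, 0, 0]
    - [0, 0, 0]
    - [0, 0, 0]
    - [0, 0, 0]
    - [0, 0, 0]
    - [0, 0, 0]
  delta_rot:
    - [0.11, -0.11, -0.03]
    - [0.11, -0.11, -0.03]
    - [0.11, -0.11, -0.03]
    - [0.11, -0.11, -0.03]
    - [0.11, -0.11, -0.03]
    - [0, 0, 0]

```text
time: 9.22
position: [0.4965, 0.0958, 0.3223]
ee_rot: [-0.002, 0.995, 0.039]
contact_force: [0.5, -0.7, -1.2]
opening: 0.145
```

```bash
python3 - <<'E'
from plan import *
report();s,p,Rm=now();print(p)
for z in(5,):
    q,Rt=tgt(.18,z);print(z,q.round(4),delta(p,Rm,q,Rt))
E
```

```text
t 9.225 q [ 0.06  0.05  2.05 -0.    0.46  0.03] h_mm 179.6 lat_tool_mm [   4.9 -155.9   55.9] tilt 3.12 zproj [0.839 0.02  0.544] F_tool [ 1.3 -0.7 -0.3] M_tool [-0.03  0.42  0.01] open 0.145
[0.49654951 0.09580566 0.32230234]
5 [0.4404 0.2505 0.2983] (array([-0.54, 15.61, -5.7 ]), array([-0.054,  0.053,  0.014]))
```

Emit:
play_rows:
  jaw: [255, 255, 255, 255, 255]
  delta_pos:
    - [-0.1, 4, -1.5]
    - [-0.1, 4, -1.5]
    - [-0.1, 4, -1.5]
    - [-0.1, 4, -1.5]
    - [0, 0, 0]
  delta_rot:
    - [0, 0, 0]
    - [-0.02, 0.02, 0]
    - [-0.02, 0.02, 0]
    - [-0.01, 0.01, 0.01]
    - [0, 0, 0]

```text
time: 9.85
position: [0.4395, 0.2564, 0.2945]
ee_rot: [-0.06, 1.055, 0.072]
contact_force: [0.2, -0.5, -1.0]
opening: 0.144
```

```bash
python3 - <<'E'
from plan import *
c=snap("wC");cv2.imwrite("pics/wCc.png",np.clip(c["pixels"].astype(float)*1.5,0,255).astype(np.uint8));
snap("sC","scene");snap("tC","top")
report();s,p,Rm=now();print(p)
for z in(5,):
    q,Rt=tgt(.15,z);print(z,q.round(4),delta(p,Rm,q,Rt))
E
```

```text
t 10.0 q [ 0.5   0.13  2.03 -0.41  0.55  0.72] h_mm 177.1 lat_tool_mm [-0.   3.9 -1.4] tilt 0.87 zproj [0.866 0.08  0.494] F_tool [ 1.2  0.2 -1.7] M_tool [-0.01  0.39 -0.01] open 0.144
[0.44018347 0.25407216 0.29495035]
5 [0.4554 0.2518 0.2723] (array([ 2.71, -0.33,  0.18]), array([ 0.004, -0.007,  0.013]))
```

View pics/wCc.png

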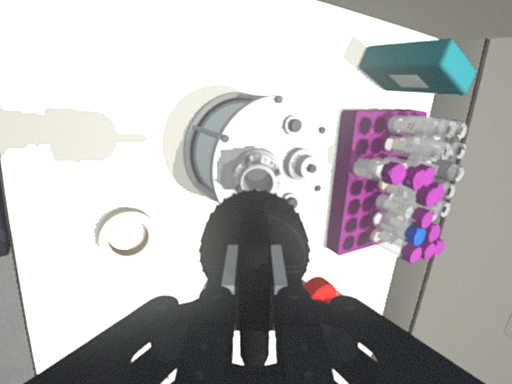

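View pics/sC.png

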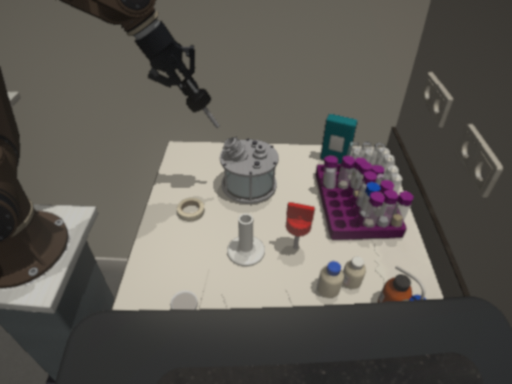

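```bash
python3 - <<'E'
from plan import *
c=load("wC");im=np.clip(c["pixels"].astype(float)*1.2,0,255).astype(np.uint8)
e1=np.cross(a,[0,0,1]);e1/=np.linalg.norm(e1);e2=np.cross(a,e1)
z=cv2.resize(im[130:210,205:305],None,fx=7,fy=7,interpolation=cv2.INTER_CUBIC)
for t in np.linspace(0,2*np.pi,40):
    for r,h,col in((.015,0,(0,0,255)),(.024,-.017,(0,255,0))):
        q=proj(c,rim+a*h+r*(e1*np.cos(t)+e2*np.sin(t))); cv2.circle(z,tuple(int(v) for v in((q[0]-205+.43)*7,(q[1]-130+.43)*7)),2,col,-1)
cv2.imwrite("pics/wCz.png",z)
E
```

```text
(no output)
```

View pics/wCz.png

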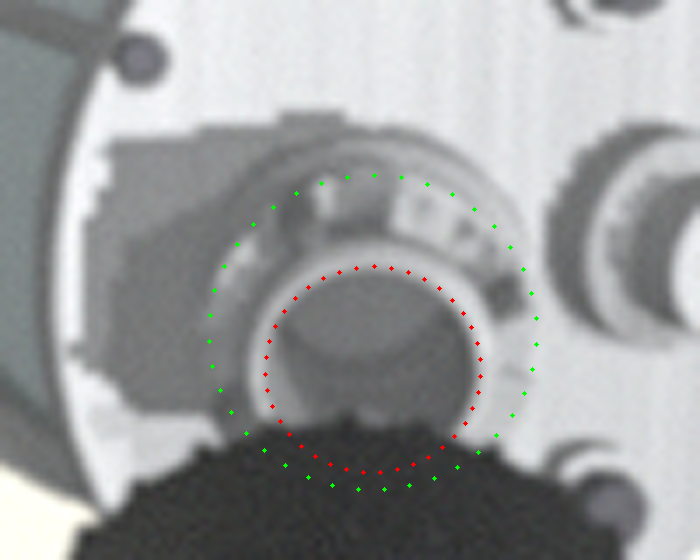

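Emit:
play_rows:
  jaw: [255, 255, 255]
  delta_pos:
    - [1, -0.35, 0.18]
    - [1.5, 0, 0]
    - [0, 0, 0]
  delta_rot:
    - [0, -0.005, 0.012]
    - [0, 0, 0]
    - [0, 0, 0]

```text
time: 10.38
position: [0.4568, 0.2489, 0.2738]
ee_rot: [-0.05, 1.049, 0.076]
contact_force: [0.3, -0.1, -1.6]
opening: 0.142
```

```bash
python3 - <<'E'
from plan import *
report();s,p,Rm=now()
q,Rt=tgt(.10,5);print(delta(p,Rm,q,Rt))
E
```

```text
t 10.375 q [ 0.46  0.17  2.04 -0.42  0.48  0.71] h_mm 150.8 lat_tool_mm [ 0.  -2.9  1.9] tilt 0.31 zproj [0.864 0.077 0.497] F_tool [ 1.5 -0.1 -0.5] M_tool [ 0.02  0.43 -0.02] open 0.142
(array([ 5.07,  0.33, -0.16]), array([ 0.002, -0.003,  0.005]))
```

Emit:
play_rows:
  jaw: [255, 255, 255, 255, 255]
  delta_pos:
    - [0, 0.25, -0.15]
    - [0, 0, 0]
    - [1.5, 0, 0]
    - [1.5, 0, 0]
    - [0, 0, 0]
  delta_rot:
    - [0, 0, 0]
    - [0, 0, 0.005]
    - [0, 0, 0]
    - [0, 0, 0]
    - [0, 0, 0]

```text
time: 11.0
position: [0.4712, 0.2526, 0.2454]
ee_rot: [-0.047, 1.049, 0.08]
contact_force: [-1.4, -0.8, -1.6]
opening: 0.145
```

```bash
python3 - <<'E'
from plan import *
report();s,p,Rm=now()
q,Rt=tgt(.08,5);print(delta(p,Rm,q,Rt))
E
```

```text
t 11.0 q [ 0.45  0.23  2.05 -0.47  0.41  0.75] h_mm 118.8 lat_tool_mm [-0.  -0.6  0.4] tilt 0.17 zproj [0.864 0.077 0.497] F_tool [ 0.6 -0.7 -2. ] M_tool [0.02 0.41 0.02] open 0.145
(array([ 3.88,  0.06, -0.02]), array([ 0.002, -0.003, -0.   ]))
```

Emit:
play_rows:
  jaw: [255, 255, 255, 255, 255]
  delta_pos:
    - [1.5, 0.05, 0]
    - [1.5, 0, 0]
    - [1.5, 0, 0]
    - [1, 0, 0]
    - [0, 0, 0]
  delta_rot:
    - [0, 0, 0]
    - [0, 0, 0]
    - [0, 0, 0]
    - [0, 0, 0]
    - [0, 0, 0]

```text
time: 11.62
position: [0.5005, 0.2558, 0.1934]
ee_rot: [-0.047, 1.051, 0.08]
contact_force: [0.6, -0.1, -1.2]
opening: 0.147
```

```bash
python3 - <<'E'
from plan import *
report();s,p,Rm=now()
q,Rt=tgt(.055,5);print(delta(p,Rm,q,Rt))
E
```

```text
t 11.625 q [ 0.43  0.35  2.06 -0.62  0.29  0.9 ] h_mm 59.0 lat_tool_mm [ 0.   0.1 -0.1] tilt 0.26 zproj [0.865 0.077 0.496] F_tool [ 1.4 -0.2 -0.1] M_tool [0.03 0.38 0.  ] open 0.147
(array([ 0.4 , -0.01,  0.03]), array([ 0.002, -0.004, -0.   ]))
```

Emit:
play_rows:
  jaw: [255, 255, 255]
  delta_pos:
    - [0.4, 0, 0]
    - [0.4, 0, 0]
    - [0, 0, 0]
  delta_rot:
    - [0, -0.003, 0]
    - [0, 0, 0]
    - [0, 0, 0]

```text
time: 12.0
position: [0.5047, 0.2563, 0.1867]
ee_rot: [-0.047, 1.047, 0.081]
contact_force: [-0.2, 0.4, -2.5]
opening: 0.146
```

```bash
python3 - <<'E'
from plan import *
report();s=snap("sD","scene");t=snap("tD","top");w=snap("wD")
S=cv2.resize(s["pixels"][90:210,150:310],None,fx=3.5,fy=3.5,interpolation=2)
cv2.imwrite("pics/sDc.png",np.clip(S*1.5,0,255).astype(np.uint8))
cv2.imwrite("pics/wDc.png",np.clip(w["pixels"]*1.8,0,255).astype(np.uint8))
E
```

```text
t 12.0 q [ 0.43  0.36  2.06 -0.66  0.28  0.94] h_mm 51.1 lat_tool_mm [0.  0.2 0.1] tilt 0.05 zproj [0.863 0.077 0.5  ] F_tool [ 2.   0.4 -1.4] M_tool [-0.01  0.39  0.08] open 0.146
```

View pics/sDc.png

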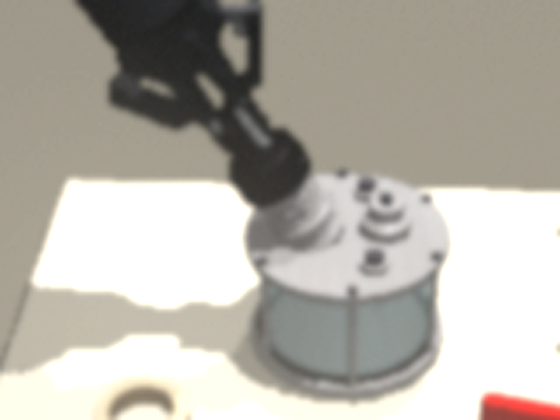

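View pics/wDc.png

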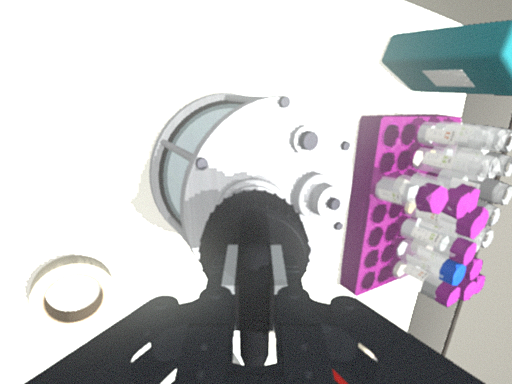

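Emit:
play_rows:
  jaw: [255, 255, 255]
  delta_pos:
    - [0.3, 0, 0]
    - [0.2, 0, 0]
    - [0, 0, 0]
  delta_rot:
    - [0, 0, 0]
    - [0, 0, 0]
    - [0, 0, 0]

```text
time: 12.52
position: [0.5073, 0.2566, 0.1826]
ee_rot: [-0.047, 1.046, 0.081]
contact_force: [0.7, 0.4, -1.8]
opening: 0.146
```

```bash
python3 -c "
from plan import *
report()"
```

```text
t 12.525 q [ 0.43  0.37  2.06 -0.68  0.27  0.96] h_mm 46.3 lat_tool_mm [0.  0.3 0.3] tilt 0.07 zproj [0.862 0.077 0.5  ] F_tool [ 1.9  0.3 -0.2] M_tool [-0.    0.35 -0.02] open 0.146
```

Emit:
play_rows:
  jaw: [255, 255, 255]
  delta_pos:
    - [0.2, 0, 0]
    - [0.2, 0, 0]
    - [0, 0, 0]
  delta_rot:
    - [0, 0, 0]
    - [0, 0, 0]
    - [0, 0, 0]

```text
time: 12.9
position: [0.5093, 0.2568, 0.1792]
ee_rot: [-0.047, 1.046, 0.081]
contact_force: [-3.4, -0.4, 2.6]
opening: 0.149
```

```bash
python3 -c "
from plan import *
report()"
```

```text
t 12.9 q [ 0.43  0.38  2.06 -0.7   0.26  0.97] h_mm 42.3 lat_tool_mm [0.  0.3 0.4] tilt 0.09 zproj [0.862 0.077 0.501] F_tool [-3.9 -0.1 -1.7] M_tool [-0.    0.57 -0.14] open 0.149
```

Emit:
play_rows:
  jaw: [255, 255, 255, 255, 255]
  delta_pos:
    - [0.08, 0, -0.02]
    - [0.08, 0, -0.02]
    - [0.08, 0, -0.02]
    - [0.08, 0, -0.02]
    - [0.05, 0, 0]
  delta_rot:
    - [-0.09, 0, 0]
    - [-0.09, 0, 0]
    - [-0.09, 0, 0]
    - [-0.09, 0, 0]
    - [0, 0, 0]

```text
time: 13.52
position: [0.5075, 0.2565, 0.1778]
ee_rot: [-0.382, 1.019, 0.273]
contact_force: [-5.7, -1.3, 6.5]
opening: 0.145
```

```bash
python3 -c "
from plan import *
report()"
```

```text
t 13.525 q [ 0.43  0.38  2.07 -0.72  0.26  0.62] h_mm 42.0 lat_tool_mm [-0.   0.9 -1. ] tilt 0.1 zproj [0.771 0.432 0.467] F_tool [-8.5 -0.1 -2. ] M_tool [-0.1   0.58 -0.12] open 0.145
```

Emit:
play_rows:
  jaw: [255, 255, 255, 255, 255]
  delta_pos:
    - [0.06, -0.02, 0.02]
    - [0.06, -0.02, 0.02]
    - [0.06, -0.02, 0.02]
    - [0.06, 0, 0]
    - [0.05, 0, 0]
  delta_rot:
    - [-0.09, 0, 0]
    - [-0.09, 0, 0]
    - [-0.09, 0, 0]
    - [-0.09, 0, 0]
    - [0, 0, 0]

```text
time: 14.15
position: [0.5079, 0.2558, 0.1766]
ee_rot: [-0.716, 0.969, 0.463]
contact_force: [-1.5, -1.8, -1.7]
opening: 0.141
```

```bash
python3 -c "
from plan import *
report()"
```

```text
t 14.15 q [ 0.43  0.38  2.07 -0.72  0.25  0.26] h_mm 40.8 lat_tool_mm [-0.   0.9 -0.6] tilt 0.05 zproj [0.578 0.728 0.369] F_tool [ 0.6  0.3 -2.8] M_tool [-0.01  0.45  0.23] open 0.141
```

Emit:
play_rows:
  jaw: [255, 255, 255]
  delta_pos:
    - [0.2, 0, 0]
    - [0.2, 0, 0]
    - [0.1, 0, 0]
  delta_rot:
    - [0, 0, 0]
    - [0, 0, 0]
    - [0, 0, 0]

```text
time: 14.52
position: [0.5106, 0.2559, 0.1717]
ee_rot: [-0.712, 0.971, 0.461]
contact_force: [0.1, 0.3, -2.1]
opening: 0.143
```

```bash
python3 -c "
from plan import *
report()"
```

```text
t 14.525 q [ 0.42  0.39  2.07 -0.75  0.25  0.29] h_mm 35.2 lat_tool_mm [-0.   0.8 -0.8] tilt 0.05 zproj [0.581 0.725 0.37 ] F_tool [ 1.9  0.9 -0.5] M_tool [0.02 0.3  0.27] open 0.143
```

Emit:
play_rows:
  jaw: [255, 255, 255]
  delta_pos:
    - [0.15, 0, 0]
    - [0.1, 0, 0]
    - [0.05, 0, 0]
  delta_rot:
    - [0, 0, 0]
    - [0, 0, 0]
    - [0, 0, 0]

```text
time: 14.9
position: [0.5117, 0.2561, 0.17]
ee_rot: [-0.712, 0.969, 0.46]
contact_force: [-8.2, -1.6, 8.7]
opening: 0.142
```

```bash
python3 -c "
from plan import *
report()"
```

```text
t 14.9 q [ 0.42  0.4   2.07 -0.76  0.24  0.3 ] h_mm 33.2 lat_tool_mm [-0.   0.9 -0.6] tilt 0.1 zproj [0.581 0.725 0.371] F_tool [-11.7   1.2  -2.7] M_tool [-0.01  0.71  0.28] open 0.142
```

Emit:
play_rows:
  jaw: [255, 255, 255, 255]
  delta_pos:
    - [0.03, 0, 0]
    - [0.03, 0, 0]
    - [0.05, 0, 0]
    - [0.05, 0, 0]
  delta_rot:
    - [0.07, 0, 0]
    - [0.07, 0, 0]
    - [0.07, 0, 0]
    - [0.07, 0, 0]

```text
time: 15.4
position: [0.5133, 0.2568, 0.1706]
ee_rot: [-0.451, 1.006, 0.312]
contact_force: [-1.3, -1.2, 0.2]
opening: 0.143
```

```bash
python3 -c "
from plan import *
report()"
```

```text
t 15.4 q [ 0.42  0.4   2.07 -0.77  0.24  0.6 ] h_mm 32.9 lat_tool_mm [0.  0.1 0.3] tilt 0.34 zproj [0.737 0.499 0.456] F_tool [-0.9 -0.5 -1.4] M_tool [ 0.    0.48 -0.1 ] open 0.143
```

Emit:
play_rows:
  jaw: [255, 255, 255, 255]
  delta_pos:
    - [0.07, 0, 0]
    - [0.07, 0, 0]
    - [0.07, 0, 0]
    - [0.07, 0, 0]
  delta_rot:
    - [0.07, 0, 0]
    - [0.07, 0, 0]
    - [0.07, 0, 0]
    - [0.06, 0, 0]

```text
time: 15.9
position: [0.5151, 0.2564, 0.1693]
ee_rot: [-0.198, 1.03, 0.166]
contact_force: [-1.8, -3.2, 4.2]
opening: 0.147
```

```bash
python3 -c "
from plan import *
report()"
```

```text
t 15.9 q [ 0.42  0.4   2.06 -0.79  0.24  0.89] h_mm 30.8 lat_tool_mm [ 0.  -0.5  0.5] tilt 0.44 zproj [0.832 0.24  0.499] F_tool [-4.7 -3.  -0.1] M_tool [-0.09  0.44 -0.48] open 0.147
```

Emit:
play_rows:
  jaw: [255, 255, 255, 255]
  delta_pos:
    - [0.06, 0, 0]
    - [0.06, 0.03, 0]
    - [0.06, 0.03, 0]
    - [0.06, 0, 0]
  delta_rot:
    - [0.06, 0, 0]
    - [0.06, 0, 0]
    - [0.05, 0, 0]
    - [0.05, 0, 0]

```text
time: 16.4
position: [0.5162, 0.2563, 0.1683]
ee_rot: [0.008, 1.039, 0.046]
contact_force: [-4.6, -2.5, 3.4]
opening: 0.148
```

```bash
python3 -c "
from plan import *
report()"
```

```text
t 16.4 q [ 0.42  0.4   2.06 -0.8   0.24  1.14] h_mm 29.4 lat_tool_mm [ 0.  -0.8  0.6] tilt 0.52 zproj [0.862 0.015 0.507] F_tool [-5.4 -2.2 -2.3] M_tool [-0.14  0.48 -0.49] open 0.148
```

Emit:
play_rows:
  jaw: [255, 255, 255, 255]
  delta_pos:
    - [0.05, 0.03, 0]
    - [0.05, 0.03, 0]
    - [0.05, 0, 0]
    - [0.05, 0, 0]
  delta_rot:
    - [0.04, 0, 0]
    - [0.04, 0, 0]
    - [0.04, 0, 0]
    - [0.04, 0, 0]

```text
time: 16.9
position: [0.5155, 0.2564, 0.1673]
ee_rot: [0.149, 1.041, -0.037]
contact_force: [-6.9, -2.8, 8.5]
opening: 0.141
```

```bash
python3 -c "
from plan import *
report()"
```

```text
t 16.9 q [ 0.42  0.41  2.06 -0.82  0.24  1.31] h_mm 28.9 lat_tool_mm [-0.  -0.7 -0.7] tilt 0.57 zproj [ 0.857 -0.14   0.497] F_tool [-10.9  -2.6  -1.3] M_tool [-2.15  0.44 -0.46] open 0.141
```

Emit:
play_rows:
  jaw: [255, 255]
  delta_pos:
    - [0, 0, 0]
    - [0, 0, 0]
  delta_rot:
    - [0, 0, 0]
    - [0, 0, 0]

```text
time: 17.15
position: [0.5154, 0.2564, 0.1674]
ee_rot: [0.142, 1.04, -0.034]
contact_force: [0.4, -1.6, 0.1]
opening: 0.145
```

```bash
python3 -c "
from plan import *
report()"
```

```text
t 17.15 q [ 0.42  0.41  2.07 -0.82  0.24  1.31] h_mm 29.0 lat_tool_mm [-0.  -0.8 -0.8] tilt 0.6 zproj [ 0.857 -0.133  0.498] F_tool [ 0.  -1.5  0.6] M_tool [-1.8   0.31 -0.34] open 0.145
```

Emit:
play_rows:
  jaw: [200, 120, 60, 60, 60]
  delta_pos:
    - [0, 0, 0]
    - [0, 0, 0]
    - [0, 0, 0]
    - [0, 0, 0]
    - [0, 0, 0]
  delta_rot:
    - [0, 0, 0]
    - [0, 0, 0]
    - [0, 0, 0]
    - [0, 0, 0]
    - [0, 0, 0]

```text
time: 17.77
position: [0.5161, 0.2567, 0.1676]
ee_rot: [0.149, 1.039, -0.036]
contact_force: [-0.6, -0.2, -0.1]
opening: 0.763
```

Emit:
play_rows:
  jaw: [60, 60, 60, 60, 60, 60]
  delta_pos:
    - [-1.5, 0, 0]
    - [-3, 0, 0]
    - [-3, 0, 0]
    - [-3, 0, 0]
    - [-2, 0, 0]
    - [0, 0, 0]
  delta_rot:
    - [0, 0, 0]
    - [0, 0, 0]
    - [0, 0, 0]
    - [0, 0, 0]
    - [0, 0, 0]
    - [0, 0, 0]

```text
time: 18.52
position: [0.4507, 0.2515, 0.2781]
ee_rot: [0.151, 1.041, -0.036]
contact_force: [0.3, 0.3, 0.4]
opening: 0.766
```

```bash
python3 - <<'E'
from plan import *
report();w=snap("wE");s=snap("sE","scene");snap("tE","top")
cv2.imwrite("pics/wEc.png",np.clip(w["pixels"]*1.8,0,255).astype(np.uint8))
S=cv2.resize(s["pixels"][100:220,150:310],None,fx=4.5,fy=4.5,interpolation=2)
cv2.imwrite("pics/sEc.png",np.clip(S*1.5,0,255).astype(np.uint8))
E
```

```text
t 18.525 q [ 0.48  0.16  2.05 -0.44  0.48  0.95] h_mm 157.3 lat_tool_mm [-0.  -0.2 -1.8] tilt 0.53 zproj [ 0.857 -0.141  0.496] F_tool [-0.1  0.3  0.4] M_tool [-0.    0.29 -0.11] open 0.766
```

View pics/wEc.png

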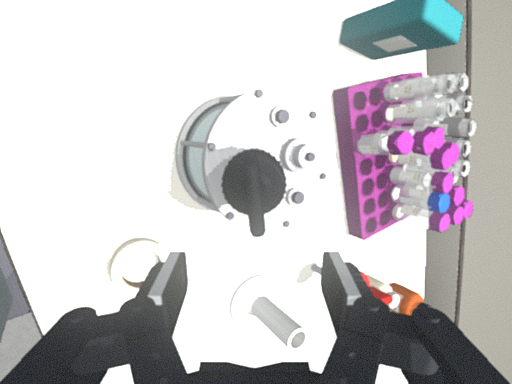

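View pics/sEc.png

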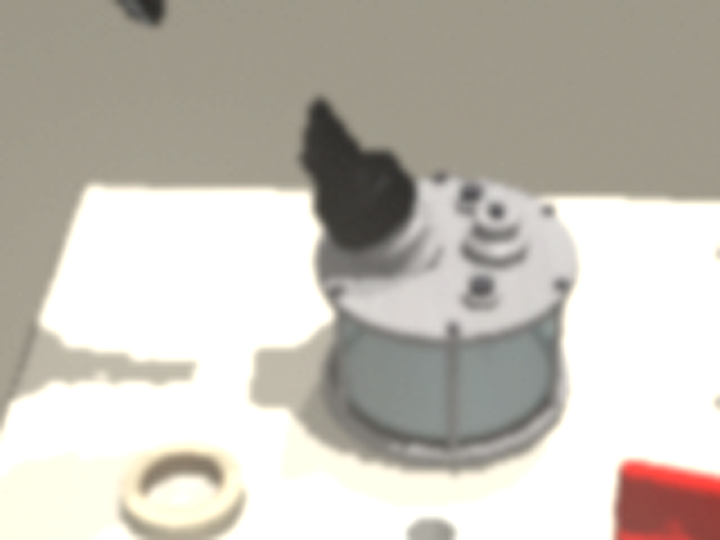

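```bash
python3 - <<'E'
from h import *
from cell import bot
a=load("top0")["pixels"].astype(int);b=load("tE")["pixels"].astype(int)
for n,(x,y) in dict(tape=(221,253),dish=(315,241),bottle=(295,136)).items():
    print(n,np.abs(a-b)[y-15:y+16,x-15:x+16].mean().round(1))
a=load("scene0")["pixels"].astype(int);b=load("sE")["pixels"].astype(int)
for n,(x,y) in dict(tape=(190,208),dish=(184,302),bottle=(331,279),red=(299,217)).items():
    print("scene",n,np.abs(a-b)[y-12:y+13,x-12:x+13].mean().round(1))
print(bot.read_state()["contact_force"]); print(bot.close_job())
E
```

```text
tape 7.3
dish 8.7
bottle 6.9
scene tape 6.0
scene dish 0.4
scene bottle 0.4
scene red 0.6
[0.29933425 0.86415225 0.71304328]
the job is handed in; nothing more can be done
None
```

The probe is screwed home in the culture vessel's port and released. I handed the job in at about 18.7 s of the 61 s allowed; `close_job` gave no verdict.

**What I did:**
- I regripped the wing once because the first grip was about 11 mm too high. Then I drew the probe straight up out of the stand, leaned it 30° to match the port, and slid it in.
- The cap met the crests. About 40° of backward turn made it drop 9.0 mm into the starts (8.8 mm expected).
- I turned it 58° forward to a firm stop at about 2 N m, below the 4 N m that forces the thread, then let go and backed off along the port axis.

**Last checks:**
- **Depth:** the cap sank another 4.2 mm while turning (4.7 mm expected). Counting from the crests, the grip sits about 31.3 mm from the rim; the limit is 33.2 mm. The direct pose reading said 29.0 mm, which disagrees. I took that as the roughly 2 mm calibration offset already seen at the crests. I did not measure the final depth separately by camera.
- **Alignment and release:** the tool was within 0.6° of the port axis when it let go. Afterwards the pictures show the cap seated, the jaws clear and the contact force near zero.
- **Bystanders:** the dish, bottle and red look-alike are unchanged in the scene view. In the top view all three bystanders differ a little, and the tape also differs in the scene view. I put this down to shadow, since nothing came near them, but I did not measure their positions again.

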